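# Pop the die case and push its lid fully open

## Task

Open the wider of the two grey die cases: press its release tab down so that the lid springs up, then push the lid back with the fingers until it is fully open against its stop, and leave it standing open. Nothing is to be gripped or lifted, the lid included; leave the narrower case shut and its tab alone, and leave the other things on the bench where they are.

Things in the scene. Friction and masses are not known exactly. Their poses are not given: they have to be found in the camera images.
- long_case: wider flat grey die case, 140 mm wide (its y), 75 mm deep (its x), 52 mm high with the lid shut, fixed to the bench. Origin under its centre on the bench top; x points from its front (the side with the release tab, towards the robot) to the hinge at the back, y along its width to the left, z up. Walls 5 mm; a wooden insert fills it to 27 mm height and brass dies stand in that to 36 mm
- long_tab (a joint): release tab of the wider case, a rocking latch, rad: 0 at rest, grows as the tab is pressed down, stop at 0.30. The lid is let go at about 0.17 (4 mm down at the pad); this takes about 4 N at the pad, the full 7.5 mm about 6 N; it springs back when let go
- long_lid (a joint): lid of the wider case, hinge angle in rad: 0 shut and latched; when released a spring lifts it to about 0.75 (free edge then 100 mm above the bench) and no further; fully open against its stop is 1.9, leaning 19 degrees past upright. The hinge is stiff: above 0.75 the lid stays where it is left, and about 1 N at the free edge moves it. Under about 0.75 a spring holds it up
- long_hinge (a point): middle of the lid's hinge line (along the case's y) of the wider case: 37.5 mm behind the case's centre, 49 mm above the bench; has the case's axes
- long_lid_edge (a point): middle of the free front edge of the lid of the wider case; the lid is a plate 75 mm from hinge to edge, 140 mm wide and 10 mm thick, this point at half its thickness; moves with the lid
- long_tab_pad (a point): the spot to press on the release tab of the wider case: on top of the ribbed steel tab (34 mm wide, standing out 40 mm from the front of the case, 4 mm thick), 31 mm in front of the case's front face and 32 mm above the bench at rest; press it straight down. The latch's upright rises behind it, close to the front face, to 56 mm height
- short_case: narrower flat grey die case, 90 mm wide (its y), 75 mm deep (its x), 52 mm high with the lid shut, fixed to the bench. Origin under its centre on the bench top; x points from its front (the side with the release tab, towards the robot) to the hinge at the back, y along its width to the left, z up. Walls 5 mm; a wooden insert fills it to 27 mm height and brass dies stand in that to 36 mm
- short_tab (a joint): release tab of the narrower case, a rocking latch, rad: 0 at rest, grows as the tab is pressed down, stop at 0.30. The lid is let go at about 0.17 (4 mm down at the pad); this takes about 4 N at the pad, the full 7.5 mm about 6 N; it springs back when let go
- short_lid (a joint): lid of the narrower case, hinge angle in rad: 0 shut and latched; when released a spring lifts it to about 0.75 (free edge then 100 mm above the bench) and no further; fully open against its stop is 1.9, leaning 19 degrees past upright. The hinge is stiff: above 0.75 the lid stays where it is left, and about 1 N at the free edge moves it. Under about 0.75 a spring holds it up
- short_hinge (a point): middle of the lid's hinge line (along the case's y) of the narrower case: 37.5 mm behind the case's centre, 49 mm above the bench; has the case's axes
- short_lid_edge (a point): middle of the free front edge of the lid of the narrower case; the lid is a plate 75 mm from hinge to edge, 90 mm wide and 10 mm thick, this point at half its thickness; moves with the lid
- short_tab_pad (a point): the spot to press on the release tab of the narrower case: on top of the ribbed steel tab (34 mm wide, standing out 40 mm from the front of the case, 4 mm thick), 31 mm in front of the case's front face and 32 mm above the bench at rest; press it straight down. The latch's upright rises behind it, close to the front face, to 56 mm height
- cup_a: turned wooden cup, 52 mm across and 50 high, open upward, between the two cases, nearer the robot; leave it standing; origin under its centre
- tape_ring: roll of masking tape lying flat, 96 mm across and 25 high, between the two cases, farther back; leave it alone; origin under its centre
- cup_b: turned wooden cup, 52 mm across and 46 high, to the right of the right-hand case; leave it standing; origin under its centre
- green_punch: hand punch standing upright, 38 mm thick and 135 high, to the right, in front; leave it standing; origin under its centre
- gauge: wooden marking gauge, a 200 mm beam through a block, 67 mm high, far right; leave it alone; origin under its centre
- pen: marker pen lying at the left, in front, 135 mm long and 17 thick; leave it alone; origin under its centre
Not all that is in view belongs to the job. Leave any red look-alike of the long_case alone.

How it is judged (in metres and radians):
On the way, in this order (a step that is already met when the one before it is completed fails the run):
1. the wider case's release tab is pressed down by the fingers (value of joint long_tab above 0.12 rad and contact force between the fingers and long_tab above 0.5 N).
2. its lid has sprung up, not yet pushed open (value of joint long_lid between 0.5 and 1.2 rad), for 0.1 s.
3. the lid is pushed fully open (value of joint long_lid above 1.75 rad), for 0.1 s.
At the end, for the whole second after the job is handed in: The wider case's lid stands open at 1.75 rad or more (stop at 1.9) and at rest, the narrower case is shut (lid under 0.05 rad), every bystander is within 30 mm of where it stood (value of joint long_lid above 1.75 rad and velocity of joint long_lid between -0.05 and 0.05 rad/s and value of joint short_lid below 0.05 rad and distance of each of cup_a, tape_ring, cup_b, green_punch, gauge, pen from where it was at the start of the episode below 0.03 m); the robot touches nothing.
It fails at once if the lid is pinched: fingers press on its inside and outside at once (contact force between the fingers and long_lid_c1 above 0.5 N and contact force between the fingers and long_lid_c2 above 0.5 N).
It fails at once if the narrower case is opened or its release tab pressed (value of joint short_lid above 0.1 rad or value of joint short_tab above 0.12 rad).
It fails at once if a bystander is lifted, knocked over or pushed away (over 30 mm, or tipped over 0.5 rad) (distance of any of cup_a, tape_ring, cup_b, green_punch, gauge, pen from where it was at the start of the episode above 0.03 m or angle between any of cup_a, cup_b, green_punch's own z axis and vertical above 0.5 rad).
It also fails if it takes over 35 s, if anything falls off the work surface, if the arm or the gripper's body presses on something with over 40 N, if the wrist force passes 120 N, or if a joint passes its speed limit or range.

## Robot

A 6-joint arm with a two-finger parallel gripper is mounted at the origin on a cart in front of the work surface, level with it; the furniture and walls round the work are solid. World frame = base frame: x ahead of the robot, y to its left, z up, the work surface at z = 0. Lengths are in m, angles in degrees, forces in N, time in s.
With the tool pointing down it reaches from about 0.3 to 0.75 m from the base axis. Payload 8.5 kg.
Tool frame: the origin (TCP) lies at the very end of the fingers, on their centre line; the grasp point (between the pads) lies 19 mm behind it; z points along the fingers, y is the line along which they close (so a half turn about z gives the same grasp; the last joint's range is limited). The gripper opens to 85 mm and grips with 20 to 120 N. Pads are 22 mm wide; open, the fingers measure 114 mm over their backs; the gripper's body (76 mm by 85 mm) begins 54 mm behind the grasp point. The pads swing forward as they close: fully open they stand 13 mm farther back than shut.
Start: joints at [-84.242, 21.807, 74.336, -0, 83.858, -12.336], TCP at [0.171, -0.523, 0.231] pointing down, gripper open.
Joint ranges: [-178.18, 178.18], [-50.72, 133.34], [12.68, 142.11], [-81.47, 261.47], [9.98, 163.14], [-165.26, 165.26]. Speed limits (degrees/s): [136.94, 136.94, 180, 180, 180, 180].

## Interface

Orientations are given as a 3x3 rotation matrix whose columns are the frame's x, y, z axes.
In Python, from rig import env, optics, spotter gives the robot as it stands.
- The arm moves only by the shell command python3 -m crank 'ROWS' [FORCE]. ROWS is JSON, one flat list of numbers, 5 for each row, row after row: the finger opening in cm, from 0 to 8.54, then the shift along the tool's x, y, z in cm, then the turn about the tool's z in rad. A call has exactly 8 rows; each row shifts and turns the commanded pose from where the row before left it, along the tool's axes as they then stand; what a row does not reach is not made up. A row lasts 1/12 s, in which the tool goes at most 41.7 mm and 7.16 degrees, less where a joint would pass 70% of its speed; a pose out of reach is approached as far as the arm can. A call is refused whole if a number of a shift passes 4.17 or a number of a turn 0.125, either way. A call with a gripper value outside its range is refused whole. The fingers move at their own pace and stop on an object; FORCE is the grip in N (left out, the last holds). Time passes only in rows, so rows that do not move let the fingers close, or fill a call up. It gives the time, the measured TCP pose, the force, the opening and the grip force at its end, in the units of the state.
- env.observe(): the state, without advancing time (a new reading comes with each control period).
- optics.get_image(name): name is "side" or "top"; returns a dict with "color" (480x640x3 uint8, red, green, blue), "intrinsics" (3x3 intrinsics, pixels), "pose" (4x4, takes a point from camera to world coordinates). Camera axes: x right, y up, looking along -z (the intrinsics and any distortion apply to the point x, -y, -z); pixel columns grow to the right and rows downward; lengths in m; the calibration is good to about 2 mm. A picture is of the moment at which its call begins. There is no depth.
- env.close_job(): hands the job in; it is judged then, once.
Trained networks look in a picture, given as the dict that the camera call returned (one of the last four; its "shot" number tells which), for a name from the list of things; names that differ only in an ending like _2 or _b are one class to them, and where a whole thing is asked for, a point or a joint stands for the part that bears it (a point fixed in the world has none). Each returns a list of dicts, best first, with "score" (0 to 1); they miss things now and then, are a little off and sometimes report something else, mostly with a low value. They report only what shows in the picture. A call takes as long as a camera call. They do not tell look-alikes from the thing itself.
- spotter.look_for(picture, query): "at" ([column, row] as shares, 0 to 1, of the picture: columns of its width, rows of its height, amid what is visible of it).
The state is a dict: "time_s": time; "q": joint angles; "qvel": joint speeds; "joint_efforts": joint torques, N m; "position": TCP position; "tool_rot": TCP orientation; "ft_force": force on the tool from outside, world axes, zero at the start; "wrist_torque": the same for the moment, N m; "grip_width": finger opening in m; "gripper_force": force on a finger pad.
Only numpy, scipy, OpenCV 4.12 (cv2) and the standard library are available. Lean on these libraries where they do the work, as an engineer would, in place of code of your own. Each camera call takes 0.05 s, during which the arm holds its last target. There are 200 camera calls.

## Working session

There is one attempt and no reset: what is moved stays moved. The work goes in short steps, Python scripts to look and compute and a shell command to move; the robot and the scene stay as the last step left them, time stands still between calls to the robot, and variables do not carry over. Pictures are saved under pics/ and viewed, at most 10 in all, crops included, and the job is handed in when it is done.

```bash
mkdir -p pics; ls; cat > h.py <<'E'
import numpy as np, cv2
from rig import env, optics, spotter
def ray(p,u,v):
    K=np.array(p["intrinsics"]);T=np.array(p["pose"])
    d=np.linalg.inv(K)@[u,v,1]; d=T[:3,:3]@[d[0],-d[1],-d[2]]
    return T[:3,3],d
def onz(p,u,v,z):
    o,d=ray(p,u,v); return o+d*(z-o[2])/d[2]
def proj(p,X):
    K=np.array(p["intrinsics"]);T=np.array(p["pose"])
    c=T[:3,:3].T@(np.array(X)-T[:3,3]); q=K@[c[0],-c[1],-c[2]]; return q[:2]/q[2]
E
python3 - <<'E'
from h import *
np.set_printoptions(precision=3,suppress=True)
s=env.observe(); print(s["position"],s["tool_rot"],s["grip_width"])
for n in ("top","side"):
    p=optics.get_image(n); cv2.imwrite(f"pics/{n}0.png",p["color"][:,:,::-1])
    print(n,p["pose"],p["intrinsics"],[k for k in p])
    for q in ("long_case","long_tab_pad","long_hinge","long_lid_edge","short_case","short_tab_pad","cup_a","green_punch","tape_ring"):
        for r in spotter.look_for(p,q)[:3]:
            u,v=r["at"][0]*640,r["at"][1]*480
            print(n,q,round(r["score"],2),round(u),round(v),onz(p,u,v,.03))
E
```

```text
pics
[ 0.171 -0.522  0.231] [[ 0.951  0.311 -0.   ]
 [ 0.311 -0.951  0.002]
 [ 0.    -0.001 -1.   ]] 0.08516968739201777
top [[-0.07   0.975 -0.212  0.234]
 [-0.998 -0.068  0.014 -0.098]
 [-0.001  0.213  0.977  1.293]
 [ 0.     0.     0.     1.   ]] [[479.032   0.    315.886]
 [  0.    479.032 239.481]
 [  0.      0.      1.   ]] ['color', 'intrinsics', 'pose', 'shot']
top long_case 0.61 332 222 [ 0.553 -0.163  0.03 ]
top long_case 0.61 483 215 [ 0.544 -0.576  0.03 ]
top long_tab_pad 0.67 331 237 [ 0.513 -0.158  0.03 ]
top long_tab_pad 0.64 482 230 [ 0.504 -0.566  0.03 ]
top long_hinge 0.88 334 219 [ 0.561 -0.17   0.03 ]
top long_hinge 0.76 484 217 [ 0.538 -0.576  0.03 ]
top long_lid_edge 0.83 488 211 [ 0.554 -0.591  0.03 ]
top long_lid_edge 0.63 337 217 [ 0.568 -0.177  0.03 ]
top short_case 0.71 210 228 [0.559 0.168 0.03 ]
top short_case 0.68 205 245 [0.516 0.184 0.03 ]
top short_case 0.4 146 290 [0.402 0.34  0.03 ]
top short_tab_pad 0.51 204 240 [0.527 0.186 0.03 ]
top cup_a 0.73 275 282 [ 0.4   -0.001  0.03 ]
top green_punch 0.66 406 257 [ 0.444 -0.354  0.03 ]
top green_punch 0.24
[... 699 characters left out ...]

side long_lid_edge 0.83 343 200 [ 0.545 -0.615  0.03 ]
side long_lid_edge 0.57 303 241 [ 0.573 -0.227  0.03 ]
side long_lid_edge 0.51 257 301 [0.57  0.158 0.03 ]
side short_case 0.7 256 303 [0.566 0.167 0.03 ]
side short_case 0.48 271 305 [0.522 0.167 0.03 ]
side short_case 0.32 255 296 [0.583 0.137 0.03 ]
side short_tab_pad 0.74 276 307 [0.507 0.172 0.03 ]
side short_tab_pad 0.22 351 228 [ 0.445 -0.375  0.03 ]
side cup_a 0.76 319 228 [ 0.551 -0.336  0.03 ]
side cup_a 0.69 352 225 [ 0.448 -0.396  0.03 ]
side cup_a 0.6 334 284 [0.393 0.015 0.03 ]
side green_punch 0.67 351 225 [ 0.452 -0.398  0.03 ]
side tape_ring 0.7 273 307 [0.515 0.173 0.03 ]
side tape_ring 0.64 265 276 [0.603 0.025 0.03 ]
```

```bash
python3 - <<'E'
import cv2
a=cv2.imread("pics/top0.png")[160:310,130:530]
cv2.imwrite("pics/c0.png",cv2.resize(a,(800,300),interpolation=cv2.INTER_CUBIC))
a=cv2.imread("pics/top0.png")[190:265,282:382]
cv2.imwrite("pics/c1.png",cv2.resize(a,(800,600),interpolation=cv2.INTER_CUBIC))
E
```

```text
(no output)
```

View pics/c0.png

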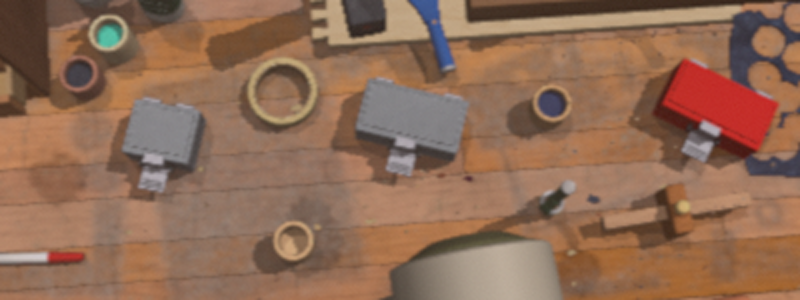

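View pics/c1.png

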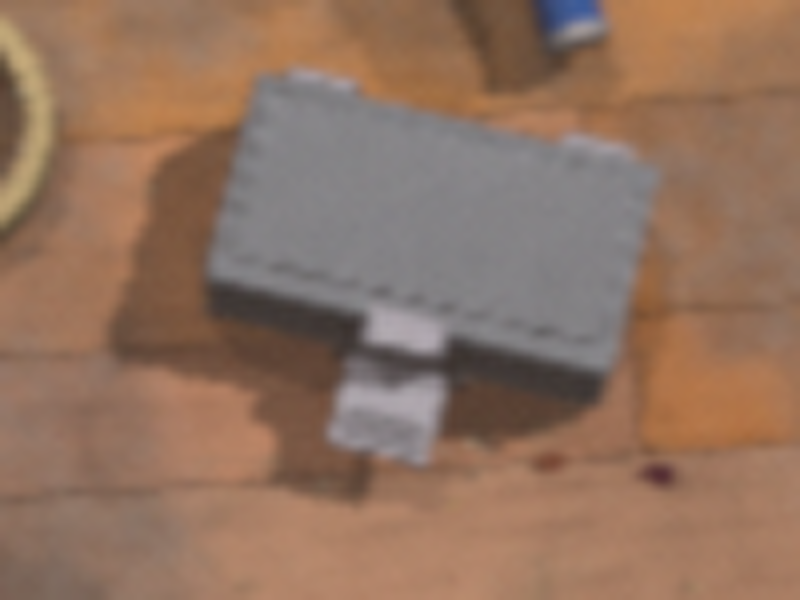

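View pics/side0.png

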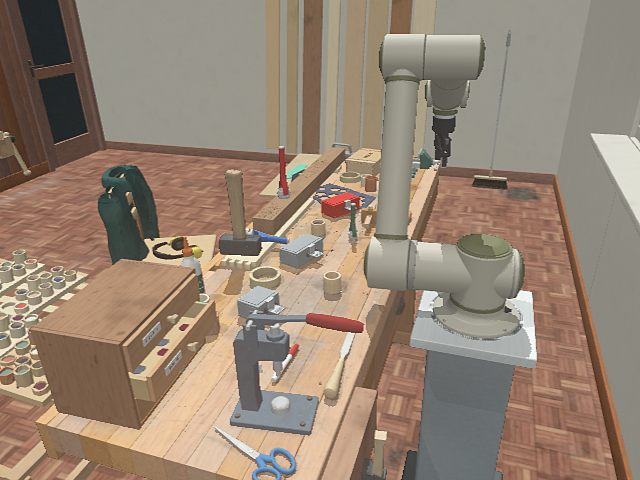

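The candidates in the top picture are:
- the grey wide case at about (335,220)
- the grey narrow case at about (210,228)
- the red look-alike at about (483,215)

I choose the grey one at (335,220). The close crop shows a wide grey lid with its tab at about (331,240), on the robot's side. It's shut, and the cups and tape ring are well clear of it.

```bash
cat > m.py <<'E'
from h import *
np.set_printoptions(precision=4,suppress=True)
p=optics.get_image("top")
f=lambda u,v,z:onz(p,282+(u+.5)/8-.5,190+(v+.5)/8-.5,z)
BL,BR,FR,FL=[f(*c,.052) for c in((258,78),(655,168),(608,370),(212,282))]
print("w",np.linalg.norm(BL-BR),np.linalg.norm(FL-FR),"d",np.linalg.norm(BL-FL),np.linalg.norm(BR-FR))
y=(BL+FL-BR-FR)[:2]; yaw=np.arctan2(-y[0],y[1]); x=np.array([np.cos(yaw),np.sin(yaw)])
c=((BL+BR+FR+FL)/4)[:2]; print("yaw",yaw,np.degrees(yaw),"c",c)
pad=c-x*(.0375+.031); print("pad",pad,"tab end seen",(f(330,440,.032)+f(425,462,.032))/2, "expect",c-x*.0775)
s=env.observe();R=np.array(s["tool_rot"]);P=np.array(s["position"])
print("pads->tool cm",100*R.T@(np.r_[pad,.10]-P),"tool yaw",np.arctan2(R[1,0],R[0,0]),"t",s["time_s"])
sd=optics.get_image("side")
for n,X in(("pad",[*pad,.032]),("top",[*c,.052])): print(n,proj(sd,X))
E
python3 m.py
```

```text
w 0.13707035153481467 0.13500984378008982 d 0.07260024437825875 0.07162342509294055
yaw -0.2981907173998475 -17.085069596989502 c [ 0.5601 -0.1728]
pad [ 0.4946 -0.1527] tab end seen [ 0.488  -0.1493  0.032 ] expect [ 0.486  -0.1501]
pads->tool cm [ 42.2678 -25.1225  13.1329] tool yaw 0.3157814372130089 t 1.05
pad [318.207  253.0415]
top [300.9973 242.316 ]
```

```bash
python3 -m crank '[0,2.6,-1.6,0,0, 0,2.6,-1.6,0,0, 0,2.6,-1.6,0,0, 0,2.6,-1.6,0,0, 0,2.6,-1.6,0,0, 0,2.6,-1.6,0,0, 0,2.6,-1.6,0,0, 0,2.6,-1.6,0,0]'
python3 -m crank '[0,2.6,-1.5,0,0, 0,2.6,-1.5,0,0, 0,2.6,-1.5,0,0, 0,2.6,-1.5,0,0, 0,2.6,-1.5,0,0, 0,2.6,-1.5,0,0, 0,2.6,-1.5,0,0, 0,2.6,-1.5,0,0]'
python3 -m crank '[0,0,0,2,0.123, 0,0,0,2,0.123, 0,0,0,2,0.123, 0,0,0,2,0.123, 0,0,0,2,0.122, 0,0,0,1,0, 0,0,0,0,0, 0,0,0,0,0]'
python3 m.py | tail -4
```

```text
time_s: 1.77
position: [0.3295, -0.3353, 0.2314]
tool_rot: [[0.951, 0.31, 0.0], [0.31, -0.951, -0.0], [0.0, 0.0, -1.0]]
ft_force: [1.2, -0.1, 0.2]
grip_width: -0.0
gripper_force: 0.0
time_s: 2.43
position: [0.4901, -0.1566, 0.2314]
tool_rot: [[0.951, 0.311, 0.0], [0.311, -0.951, -0.0], [0.0, 0.0, -1.0]]
ft_force: [0.3, 0.1, 0.4]
grip_width: 0.0001
gripper_force: 0.0
time_s: 3.1
position: [0.4893, -0.1579, 0.1214]
tool_rot: [[0.956, -0.293, -0.0], [-0.293, -0.956, 0.0], [-0.0, -0.0, -1.0]]
ft_force: [0.0, 0.2, 0.0]
grip_width: 0.0001
gripper_force: 0.0
pad [ 0.4946 -0.1527] tab end seen [ 0.488  -0.1493  0.032 ] expect [ 0.486  -0.1501]
pads->tool cm [ 0.3189 -0.6579  2.2009] tool yaw -0.2975081511203897 t 3.15
pad [318.207  253.0415]
top [300.9973 242.316 ]
```

```bash
python3 -m crank '[0,0.1,-0.6,1,0, 0,0,0,1.5,0, 0,0,0,1.5,0, 0,0,0,1.5,0, 0,0,0,1.5,0, 0,0,0,1,0, 0,0,0,0,0, 0,0,0,0,0]'
python3 - <<'E'
from h import *
a=optics.get_image("side")["color"][200:290,260:380,::-1]; b=optics.get_image("top")["color"][190:280,280:400,::-1]
cv2.imwrite("pics/d0.png",cv2.resize(np.hstack([a,b]),(800,300),interpolation=cv2.INTER_CUBIC))
E
```

```text
time_s: 3.87
position: [0.4921, -0.1521, 0.0413]
tool_rot: [[0.956, -0.293, -0.0], [-0.293, -0.956, 0.0], [-0.0, -0.0, -1.0]]
ft_force: [0.1, 0.7, 0.8]
grip_width: 0.0002
gripper_force: 0.0
```

View pics/d0.png

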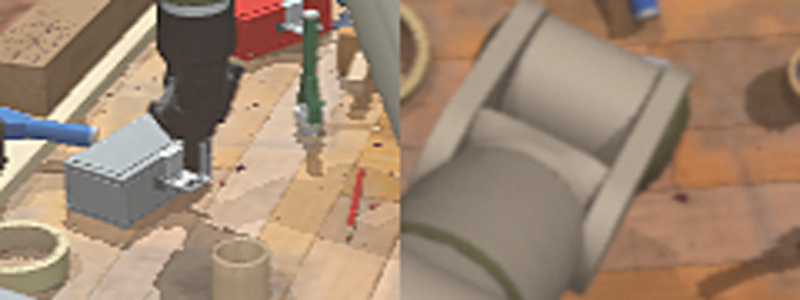

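The left half (side view) shows the closed fingers just above the tab, at about (200,175) in the crop, clear of the lid. The arm hides the case in the top view. I'll press now.

```bash
python3 -m crank '[0,0,0,0.4,0, 0,0,0,0.4,0, 0,0,0,0.3,0, 0,0,0,0.3,0, 0,0,0,0.1,0, 0,0,0,0,0, 0,0,0,0,0, 0,0,0,0,0]'
python3 - <<'E'
from h import *
a=optics.get_image("side")["color"][200:290,260:380,::-1]
cv2.imwrite("pics/e0.png",cv2.resize(a,(640,480),interpolation=cv2.INTER_CUBIC))
E
```

```text
time_s: 4.63
position: [0.4922, -0.1525, 0.0266]
tool_rot: [[0.956, -0.294, 0.001], [-0.294, -0.956, -0.0], [0.001, 0.0, -1.0]]
ft_force: [0.0, 0.9, 4.5]
grip_width: -0.0001
gripper_force: 2.6
```

View pics/e0.png

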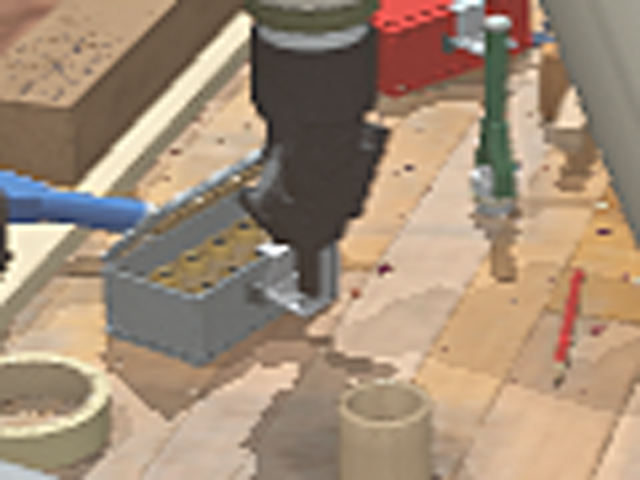

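The lid is off the case and the dies are visible at about (200,260). I'll lift to pushing height and check the lid.

```bash
python3 -m crank '[0,0,0,-0.7,0, 0,0,0,-1,0, 0,0,0,-1.2,0, 0,0,0,-1.2,0, 0,0,0,-1.2,0, 0,0,0,-1,0, 0,0,0,0,0, 0,0,0,0,0]'
python3 - <<'E'
from h import *
p=optics.get_image("side"); a=p["color"][200:290,260:380,::-1]
cv2.imwrite("pics/e1.png",cv2.resize(a,(640,480),interpolation=cv2.INTER_CUBIC))
c=np.array([.5601,-.1728]);yaw=-.298;x=np.array([np.cos(yaw),np.sin(yaw)]);y=np.array([-x[1],x[0]])
P=np.array(env.observe()["position"]);d=P[:2]-c;print("tip in case x,y",d@x,d@y,P[2])
h=c+.0375*x
for th in(0,.75,1.9):
  for s in(.07,-.07): print(th,s,(proj(p,[*(h+s*y-x*.075*np.cos(th)),.049+.075*np.sin(th)])-[260,200])*5.33)
E
```

```text
time_s: 5.35
position: [0.4919, -0.1524, 0.0895]
tool_rot: [[0.956, -0.294, 0.0], [-0.294, -0.956, -0.0], [0.0, 0.0, -1.0]]
ft_force: [0.2, -0.3, -0.5]
grip_width: 0.0001
gripper_force: 0.0
tip in case x,y -0.07144558708166669 -0.00048782498506223104 0.08897252971593515
0 0.07 [197.50178855 290.01028845]
0 -0.07 [334.10659286 202.5552253 ]
0.75 0.07 [166.60556795 203.64159321]
0.75 -0.07 [306.05049102 120.69966089]
1.9 0.07 [ 60.51902251 142.10124143]
1.9 -0.07 [203.50368467  64.34606174]
```

View pics/e1.png

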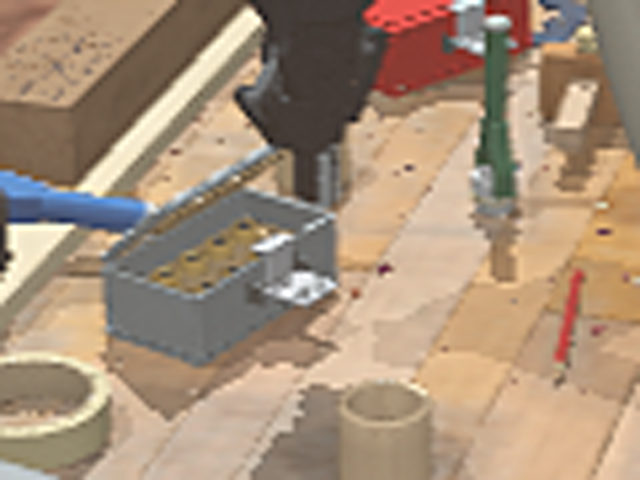

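The strip from (105,255) to (280,150) is the lid, seen almost edge-on. It matches the projection for 0.75 rad, where the edge should run from (167,204) to (306,121). I'll push it back from underneath.

```bash
python3 -m crank '[0,0,0,0.9,0, 0,1.2,0,0,0, 0,1.2,0,0,0, 0,1.2,0,0,0, 0,1,0,0,0, 0,1,0,0,0, 0,1,0,-0.2,0, 0,1,0,-0.3,0]'
python3 -m crank '[0,0.8,0,-0.3,0, 0,0.8,0,-0.3,0, 0,0.6,0,-0.3,0, 0,0.4,0,-0.2,0, 0,0.2,0,0,0, 0,0.1,0,0,0, 0,0,0,0,0, 0,0,0,0,0]'
python3 - <<'E'
from h import *
p=optics.get_image("side"); a=p["color"][200:290,260:380,::-1]
cv2.imwrite("pics/f1.png",cv2.resize(a,(640,480),interpolation=cv2.INTER_CUBIC))
c=np.array([.5601,-.1728]);yaw=-.298;x=np.array([np.cos(yaw),np.sin(yaw)]);y=np.array([-x[1],x[0]])
P=np.array(env.observe()["position"]);d=P[:2]-c;print("tip in case x,y",d@x,d@y,P[2])
E
```

```text
time_s: 6.07
position: [0.564, -0.1744, 0.0835]
tool_rot: [[0.956, -0.294, -0.003], [-0.294, -0.956, 0.002], [-0.004, -0.001, -1.0]]
ft_force: [-1.3, -0.4, 1.7]
grip_width: -0.0001
gripper_force: 0.8
time_s: 6.73
position: [0.5922, -0.1833, 0.0962]
tool_rot: [[0.956, -0.294, 0.0], [-0.294, -0.956, -0.0], [0.0, 0.0, -1.0]]
ft_force: [0.5, 0.6, 0.4]
grip_width: -0.0001
gripper_force: 0.0
tip in case x,y 0.033766999389352764 -0.0005461420510825525 0.09634547920177017
```

View pics/f1.png

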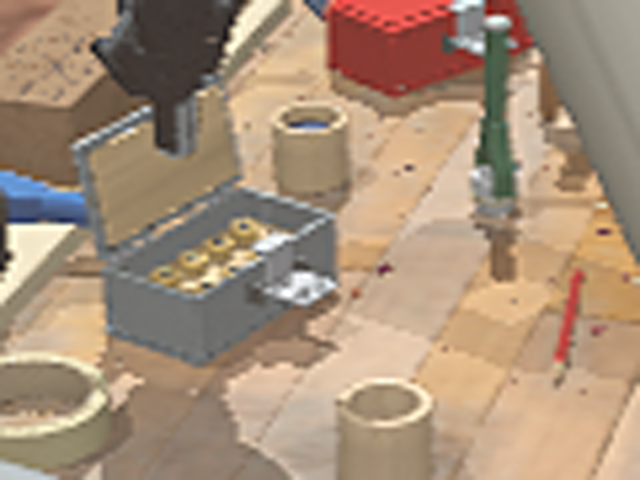

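The lid is past upright, with its left edge corner at (75,148) against (60,142) predicted at the stop. I'll push on gently until I feel the stop.

```bash
python3 -m crank '[0,0.3,0,0,0, 0,0.2,0,0,0, 0,0.1,0,0,0, 0,0.1,0,0,0, 0,0,0,0,0, 0,0,0,0,0, 0,0,0,0,0, 0,0,0,0,0]'
```

```text
time_s: 7.45
position: [0.5988, -0.1853, 0.0962]
tool_rot: [[0.956, -0.294, -0.0], [-0.294, -0.956, 0.0], [-0.0, -0.0, -1.0]]
ft_force: [-2.7, 1.0, -1.4]
grip_width: 0.0
gripper_force: 1.1
```

```bash
python3 -m crank '[0,0.1,0,0,0, 0,0.1,0,0,0, 0,0.1,0,0,0, 0,0.1,0,0,0, 0,0,0,0,0, 0,0,0,0,0, 0,0,0,0,0, 0,0,0,0,0]'
```

```text
time_s: 8.12
position: [0.5995, -0.1854, 0.096]
tool_rot: [[0.956, -0.294, -0.009], [-0.294, -0.956, 0.003], [-0.009, -0.0, -1.0]]
ft_force: [-18.0, 4.5, 7.4]
grip_width: 0.0004
gripper_force: 10.0
```

The force rose to 18 N with almost no travel, so the lid is at its stop. I'll back off along the approach, then go up.

```bash
python3 -m crank '[0,-0.5,0,0,0, 0,-1,0,0,0, 0,-1.5,0,0,0, 0,-1.5,0,0,0, 0,-1.5,0,-1,0, 0,-1.5,0,-2,0, 0,-1.5,0,-2,0, 0,-1,0,-2,0]'
python3 -m crank '[0,-2,0,-2,0, 0,-2,0,-2,0, 0,-2,0,-2,0, 0,-2,0,0,0, 0,-1,0,0,0, 0,0,0,0,0, 0,0,0,0,0, 0,0,0,0,0]'
python3 - <<'E'
from h import *
p=optics.get_image("side"); a=p["color"][190:340,220:420,::-1]
cv2.imwrite("pics/g1.png",cv2.resize(a,(800,600),interpolation=cv2.INTER_CUBIC))
E
```

```text
time_s: 8.78
position: [0.5066, -0.1568, 0.1673]
tool_rot: [[0.956, -0.294, 0.001], [-0.294, -0.956, -0.0], [0.001, -0.0, -1.0]]
ft_force: [0.7, 0.3, 0.5]
grip_width: 0.0002
gripper_force: 0.0
time_s: 9.45
position: [0.422, -0.131, 0.2259]
tool_rot: [[0.956, -0.294, -0.0], [-0.294, -0.956, 0.0], [-0.0, -0.0, -1.0]]
ft_force: [-0.0, 0.2, -0.0]
grip_width: 0.0002
gripper_force: 0.0
```

View pics/g1.png

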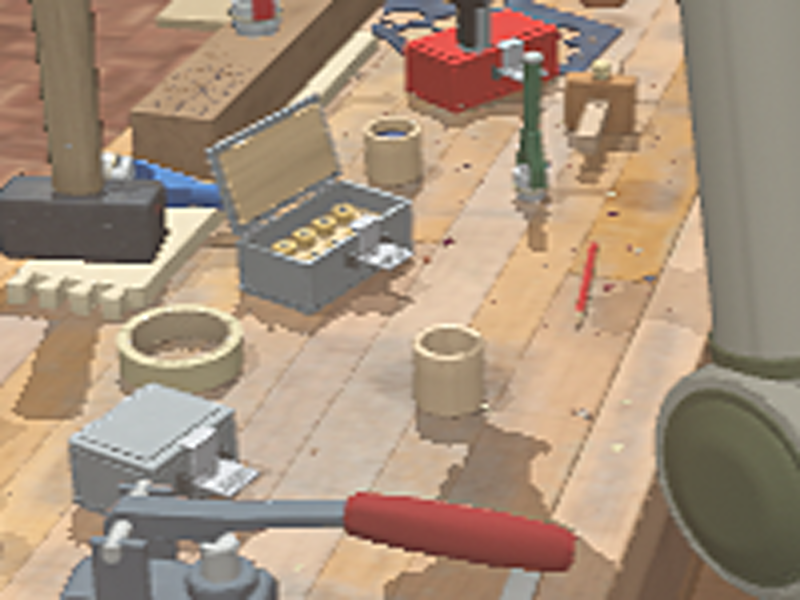

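The wide case's lid stands open past upright at about (275,155). The narrow case at about (155,440) is shut, both cups and the punch are standing, and the arm is clear.

```bash
python3 -c "
from rig import env
print(env.close_job())"
```

```text
the job is handed in; nothing more can be done
None
```

The wider case's lid is pushed fully open against its stop and left standing open; the narrower case is still shut, nothing else in view was disturbed, and the job is handed in (no verdict was returned).

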